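# Open the sample gate valve by one turn

## Robot

A 6-joint arm with a two-finger parallel gripper is mounted at the origin on a cart in front of the work surface, level with it; the furniture and walls round the work are solid. World frame = base frame: x ahead of the robot, y to its left, z up, the work surface at z = 0. Lengths are in m, angles in rad, forces in N, time in s.
With the tool pointing down it reaches from about 0.325 to 0.925 m from the base axis. Payload 3.1 kg.
Tool frame: the origin (TCP) lies between the finger pads; the fingertips stand ctrl.tip_extent ahead of it and the grasp point (between the pads) lies 6 mm ahead of it (ctrl.tip_extent is the distance from the TCP to the fingertips, in m); z points along the fingers, y is the line along which they close (so a half turn about z gives the same grasp; the last joint's range is limited). The gripper opens to 85 mm and grips with 20 to 120 N. Pads are 22 mm wide; open, the fingers measure 114 mm over their backs; the gripper's body (76 mm by 85 mm) begins 54 mm behind the grasp point. The pads swing forward as they close: fully open they stand 13 mm farther back than shut.
Start: joints at [-1.277, 0.217, 1.613, -0, 1.311, -0.112], TCP at [0.247, -0.574, 0.256] pointing down, gripper open.
Joint ranges: [-2.75, 2.75], [-0.78, 2.1], [0.31, 2.55], [-1.13, 4.27], [0.13, 2.63], [-2.58, 2.58]. Speed limits (rad/s): [2.79, 2.79, 3.14, 3.14, 3.14, 3.14].

## Interface

Orientations are given as a unit quaternion [x, y, z, w].
In Python, from rig import ctrl gives the robot as it stands.
- The arm moves only by the tool send_rows, never from a script. Its argument "commands" is a list that holds one entry, the list of rows, each a list of 7 numbers: the turn, a rotation vector about the tool's x, y, z in rad, then the shift along the tool's x, y, z in m, then the closure in counts, from 0 (fully open) to 255 (shut). In form: [[[ax, ay, az, tx, ty, tz, grip], ...]]. A call has 1 to 20 rows; each row is the pose to reach, as a shift and turn from the pose commanded when the call began, along the tool's axes at that moment; what a row does not reach only later rows make up. A row lasts 1/8 s, in which the tool goes at most 62.5 mm and 10.7 degrees, less where a joint would pass 70% of its speed; a pose out of reach is approached as far as the arm can. A call with a gripper value outside its range is refused whole. The fingers move at their own pace and stop on an object; the grip force is fixed at half the most. Time passes only in rows, so rows that repeat a pose let the fingers close. It gives the time, the measured TCP pose, the force, the opening and the grip force at its end, in the units of the state.
- ctrl.sense(): the state, without advancing time (a new reading comes with each control period).
- ctrl.capture(name): name is "scene" or "top" or "wrist"; returns a dict with "color" (400x640x3 uint8, blue, green, red), "depth" (400x640 float32, m along the optical axis (not along the pixel's ray), 0 where there is no reading), "K" (3x3 intrinsics, pixels), "world_from_camera" (4x4, takes a point from camera to world coordinates). Camera axes: x right, y down, z forward; pixel columns grow to the right and rows downward; lengths in m; the calibration is good to about 2 mm. A picture is of the moment at which its call begins.
- ctrl.hand_in(): hands the job in; it is judged then, once.
The state is a dict: "clock": time; "joint_positions": joint angles; "qvel": joint speeds; "effort": joint torques, N m; "eef_pos": TCP position; "ee_rot": TCP orientation; "ft_force": force on the tool from outside, world axes, zero at the start; "moment": the same for the moment, N m; "opening": finger opening in m; "gripper_force": force on a finger pad.
Only numpy, scipy, OpenCV 4.12 (cv2) and the standard library are available. Lean on these libraries where they do the work, as an engineer would, in place of code of your own. Each camera call takes 0.05 s, during which the arm holds its last target. There are 200 camera calls.

## Task

Open the larger sample valve, the one whose hand wheel has an upright handle, by exactly one turn: push the handle round anticlockwise (seen from above) until it stands again where it is now. Only push it, gently, with the fingers; do not grip it, leave the smaller valve's wheel and everything else on the counter as it is, and finish clear of the wheel.

Things in the scene. Friction and masses are not known exactly. Their poses are not given: they have to be found in the camera images.
- valve: the larger sample gate valve, brass, on a fixed round dark foot of diameter 128 mm; origin at the centre of the foot's underside on the counter, z up. Its grey three-spoked hand wheel lies level: outer diameter 144 mm, rim 14 mm thick with its top 122 mm above the counter, and turns about the vertical line through the origin. Only this wheel has a handle. In the middle a 12 mm threaded stem stands up to 135 mm above the counter and rises 5 mm a turn.
- handwheel (a joint): angle of the larger valve's wheel in rad, growing anticlockwise seen from above (opening); one turn is 6.283. It starts somewhere between -0.4 and 0.4, has no catch or stop at one turn (stops at -0.8 and 12.6), needs about 3 to 6 N sideways at the handle, and stays where it is left.
- handle (a point): middle of the upright black handle post of the wheel, round, 17 mm across; its sleeve spins freely on its own pin. The post stands on the rim at the end of one spoke, its axis 65 mm from the wheel's axis, free from 122 to 177 mm above the counter; this point is at 150 mm on the post's axis and goes round with the wheel.
- wheel_hub (a point): centre of the hand wheel on its axis, at the height of the rim's middle, 115 mm above the counter
- small_valve: the smaller sample gate valve, brass, on a fixed round foot of diameter 128 mm; origin at the centre of the foot's underside. Its level wheel, 92 mm outer diameter and 92 mm above the counter (stem top 108 mm), has no handle. To be left alone.
- plain_wheel (a joint): angle of the smaller valve's plain wheel in rad, anticlockwise from above; 0 at the start and to stay so
- padlock: brass padlock lying flat between the two valves, 69 x 45 x 18 mm; loose bystander, origin at its underside
- tub: clear round screw tub with a white lid standing between the two valves, diameter 68, height 55 mm; loose bystander, origin at its underside
- pliers: slip-joint pliers lying flat on the right, 186 x 61 x 16 mm; loose bystander, origin at its underside
- wrench: adjustable wrench lying flat near the front edge, 220 x 50 x 12 mm; loose bystander, origin at its underside
- tape_measure: yellow tape measure standing near the front edge, 82 x 35 x 68 mm; loose bystander, origin at its underside

How it is judged:
On the way, in this order (a step that is already met when the one before it is completed fails the run):
1. the handle has been pushed anticlockwise about a third of a turn (value of joint handwheel above 2 rad).
2. the handle has been pushed anticlockwise about two thirds of a turn (value of joint handwheel above 4.2 rad).
3. the handle is back where it started, after one turn (value of joint handwheel above 5.4 rad and distance of handle from where it was at the start of the episode below 0.016 m), for 0.2 s.
At the end, for the whole second after the job is handed in: The larger valve's wheel has made one anticlockwise turn and is at rest with its handle within 16 mm (about 14 degrees) of where it started; the smaller valve's wheel is within 0.2 rad of its start and no loose thing has moved 25 mm (all of step 3 and value of joint handwheel below 7.2 rad and velocity of joint handwheel between -0.05 and 0.05 rad/s and value of joint plain_wheel between -0.2 and 0.2 rad and distance of each of padlock, tub, pliers, wrench, tape_measure from where it was at the start of the episode below 0.025 m); the robot touches nothing.
It fails at once if the wheel is turned clearly past one turn (45 degrees or more) (value of joint handwheel above 7.5 rad).
It fails at once if the handle, wheel or valve is gripped or forced (over 35 N from the fingers) (contact force between the fingers and valve above 35 N).
It fails at once if the smaller valve's wheel is turned (value of joint plain_wheel above 0.2 rad or value of joint plain_wheel below -0.2 rad).
It fails at once if a loose bystander is shifted or lifted (distance of any of padlock, tub, pliers, wrench, tape_measure from where it was at the start of the episode above 0.025 m).
It also fails if it takes over 51 s, if anything falls off the work surface, if the arm or the gripper's body presses on something with over 40 N, if the wrist force passes 120 N, or if a joint passes its speed limit or range.

## Working session

There is one attempt and no reset: what is moved stays moved. The work goes in short steps, Python scripts to look and compute and a tool call to move; the robot and the scene stay as the last step left them, time stands still between calls to the robot, and variables do not carry over. Pictures are saved under pics/ and viewed, at most 10 in all, crops included, and the job is handed in when it is done.

Besides the shell and the picture viewer there is one more tool, called as name([rows], argument=value, ...), one row to a line, values as JSON. send_rows: Moves the arm, as the interface text tells. Its arguments: {"type":"object","properties":{"commands":{"type":"array"}},"required":["commands"]}

```bash
mkdir -p pics; python3 - <<'E'
from rig import ctrl
import cv2,numpy as np,pickle
s=ctrl.sense();print({k:np.round(v,3) for k,v in s.items()},ctrl.tip_extent)
d={}
for n in("scene","top"):
    c=ctrl.capture(n);d[n]=c;cv2.imwrite(f"pics/{n}0.png",c["color"]);print(n,np.round(c["world_from_camera"],3))
pickle.dump(d,open("d0.pkl","wb"))
E
```

```text
{'clock': np.float64(0.0), 'joint_positions': array([-1.277,  0.218,  1.615, -0.   ,  1.311, -0.112]), 'qvel': array([-0.001,  0.001,  0.   , -0.   ,  0.   ,  0.001]), 'effort': array([ 1.0000e-03, -3.9684e+01, -3.0386e+01, -0.0000e+00,  1.0000e-02,
       -0.0000e+00]), 'eef_pos': array([ 0.246, -0.574,  0.255]), 'ee_rot': array([ 0.979,  0.201, -0.   , -0.001]), 'ft_force': array([-0.1 ,  0.35, -0.39]), 'moment': array([ 0.012,  0.012, -0.035]), 'gripper_force': np.float64(0.0), 'opening': np.float64(0.086)} 0.025
scene [[-0.677 -0.303  0.67  -0.403]
 [-0.736  0.25  -0.63   0.799]
 [ 0.023 -0.92  -0.392  0.654]
 [ 0.     0.     0.     1.   ]]
top [[ 0.029 -0.994  0.109  0.406]
 [-0.999 -0.031 -0.014 -0.033]
 [ 0.017 -0.109 -0.994  1.041]
 [ 0.     0.     0.     1.   ]]
```

View pics/top0.png

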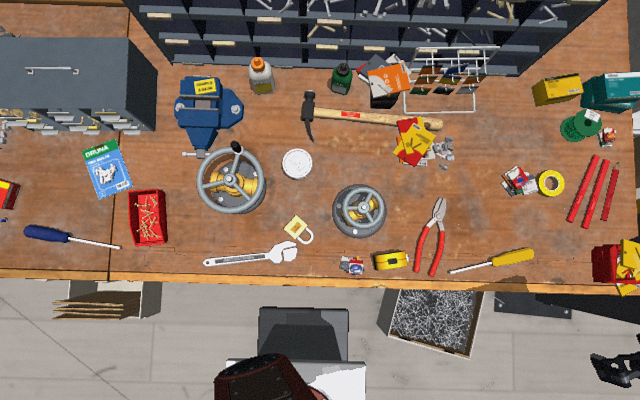

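View pics/scene0.png

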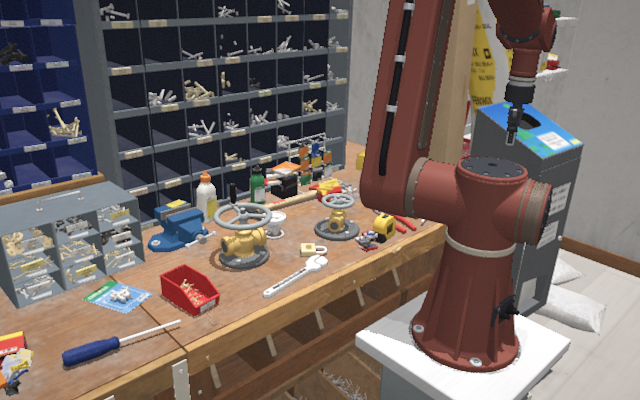

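The top view shows the large wheel at about (231,177) with its handle at about (236,147). The blue vise stands just beyond it, around (210,110), with its bar at (195,155). The small wheel is at (360,210). Next I'll turn these into positions.

```bash
cat > h.py <<'E'
import numpy as np,cv2
def cloud(c):
    K=c["K"];z=c["depth"];v,u=np.indices(z.shape)
    p=np.stack([(u-K[0,2])/K[0,0]*z,(v-K[1,2])/K[1,1]*z,z],-1)
    T=c["world_from_camera"];P=p@T[:3,:3].T+T[:3,3];P[z==0]=np.nan;return P
E
python3 - <<'E'
from h import *
import pickle
from scipy.optimize import least_squares
d=pickle.load(open("d0.pkl","rb"))
P=cloud(d["top"]);S=cloud(d["scene"])
R=P[135:225,185:280].reshape(-1,3)
for nm,Q in(("top",R),("scene",S[180:290,190:300].reshape(-1,3))):
    m=(Q[:,2]>.108)&(Q[:,2]<.126)&(np.hypot(Q[:,0]-.5,Q[:,1]-.2)<.3)
    q=Q[m];c=np.median(q,0)
    f=lambda p:np.hypot(q[:,0]-p[0],q[:,1]-p[1])-.065
    for k in range(3):
        r=least_squares(f,c[:2],loss="soft_l1",f_scale=.004);c=r.x
        
    print(nm,m.sum(),c,np.median(abs(f(c))))
    h=Q[(Q[:,2]>.135)&(Q[:,2]<.185)&(np.hypot(Q[:,0]-c[0],Q[:,1]-c[1])<.09)]
    rr=np.hypot(*(h[:,:2]-c).T);h=h[rr>.035]
    print(" handle",len(h),h.mean(0) if len(h) else 0,h.min(0),h.max(0),np.hypot(*(h.mean(0)[:2]-c)))
# surroundings above 0.1 within 0.3 of centre
m=(P[...,2]>.06)
for lo in(.06,.1,.13,.16,.2):
    q=P[(P[...,2]>lo)];rr=np.hypot(*(q[:,:2]-c).T);k=(rr>.085)&(rr<.25);q=q[k]
    a=np.degrees(np.arctan2(*(q[:,1::-1]-c[::-1]).T))
    print(lo,[(b,round(float(np.hypot(*(q[(a>=b)&(a<b+30),:2]-c).T).min()),3),round(float(q[(a>=b)&(a<b+30),2].max()),3)) for b in range(-180,180,30) if ((a>=b)&(a<b+30)).sum()>3])
E
python3 - <<'E'
import cv2,pickle
d=pickle.load(open("d0.pkl","rb"))
a=cv2.resize(d["top"]["color"][60:240,150:310],None,fx=3,fy=3,interpolation=2)
b=cv2.resize(d["scene"]["color"][170:350,130:290][:180],None,fx=2,fy=3)
cv2.imwrite("pics/c1.png",cv2.hconcat([a,b]))
E
```

```text
top 1665 [0.54599873 0.14774618] 0.0046144163233053925
 handle 93 [0.60721271 0.1310999  0.16679644] [0.60117008 0.12442757 0.13885199] [0.61723452 0.14054523 0.17918494] 0.06343697840449201
scene 937 [0.54472601 0.15137149] 0.00378862125999381
 handle 108 [0.60556278 0.13570496 0.15687248] [0.59855977 0.12662438 0.13602525] [0.62032612 0.14356818 0.17736708] 0.06282159420836574
0.06 [(-120, 0.246, 0.1), (-30, 0.231, 0.139), (0, 0.114, 0.101), (30, 0.096, 0.178)]
0.1 [(-30, 0.237, 0.139), (0, 0.205, 0.101), (30, 0.239, 0.178)]
0.13 [(-30, 0.244, 0.139), (30, 0.24, 0.178)]
0.16 [(30, 0.24, 0.178)]
0.2 []
```

View pics/c1.png

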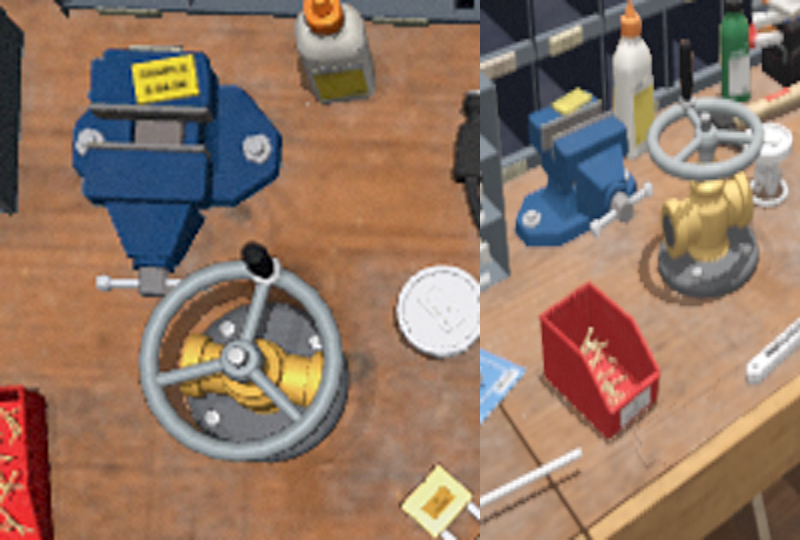

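The handle is at about (0.606, 0.134) and the wheel axis at about (0.5455, 0.149), so the handle angle is about -14°. Nothing else within 0.2 m of the axis is taller than 0.1 m. I'll close the fingers, move above a point behind the handle, and line the tool up with the world axes.

send_rows([
  [[0, 0, 0.02, 0.03, -0.025, 0, 255], [0, 0, 0.05, 0.06, -0.05, 0, 255], [0, 0, 0.1, 0.095, -0.08, 0, 255], [0, 0, 0.15, 0.13, -0.11, 0, 255], [0, 0, 0.2, 0.165, -0.14, 0, 255], [0, 0, 0.25, 0.2, -0.17, 0, 255], [0, 0, 0.3, 0.235, -0.2, 0, 255], [0, 0, 0.35, 0.27, -0.23, 0, 255], [0, 0, 0.4, 0.305, -0.26, 0, 255], [0, 0, 0.405, 0.34, -0.287, 0, 255], [0, 0, 0.405, 0.375, -0.316, 0, 255], [0, 0, 0.405, 0.41, -0.345, 0, 255], [0, 0, 0.405, 0.445, -0.374, 0, 255], [0, 0, 0.405, 0.48, -0.403, 0, 255], [0, 0, 0.405, 0.515, -0.433, 0, 255], [0, 0, 0.405, 0.54, -0.453, 0, 255], [0, 0, 0.405, 0.56, -0.47, 0, 255], [0, 0, 0.405, 0.57, -0.479, 0, 255], [0, 0, 0.405, 0.577, -0.484, 0, 255], [0, 0, 0.405, 0.577, -0.484, 0, 255]],
])

```text
clock: 2.6
eef_pos: [0.5858, 0.098, 0.2561]
ee_rot: [1.0, 0.0, -0.0, 0.0]
ft_force: [-0.2, 0.8, 0.4]
opening: -0.0001
gripper_force: 0.0
```

```bash
python3 - <<'E'
from rig import ctrl
from h import *
s=ctrl.sense();print(s["clock"],s["eef_pos"],s["ee_rot"],s["opening"],s["ft_force"],ctrl.tip_extent,s["joint_positions"])
c=ctrl.capture("wrist");P=cloud(c);cv2.imwrite("pics/w1.png",c["color"])
q=P.reshape(-1,3);c0=np.array([.5455,.149])
m=(q[:,2]>.14)&(q[:,2]<.185)&(np.hypot(q[:,0]-.606,q[:,1]-.134)<.025)
print("handle",m.sum(),q[m].mean(0),q[m].min(0),q[m].max(0))
t=m&(q[:,2]>.17);print("top",t.sum(),q[t].mean(0))
E
```

```text
2.6 [0.58575666 0.09804122 0.25610872] [ 9.99999871e-01  4.31401902e-04 -2.24719025e-04  1.47088529e-04] -9.376858290056556e-05 [-0.158532    0.76649255  0.36386889] 0.025 [ 4.78286624e-02  1.52031923e-01  1.68898929e+00 -2.82779423e-04
  1.30103432e+00  1.61783761e+00]
handle 768 [0.61444627 0.13358159 0.16825168] [0.60406135 0.12653796 0.14009242] [0.62052321 0.14335975 0.17776785]
top 477 [0.61270065 0.13459472 0.17483837]
```

View pics/w1.png

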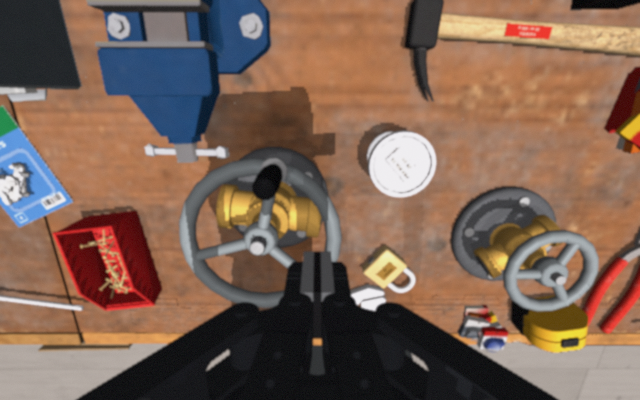

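In the wrist view the large wheel is centred near (258,240), its handle top is at (267,180), and the closed fingers show at (318,270). The wrist and top cameras differ by about 5 mm on the handle, so I'll fit the circles in all three views.

```bash
python3 - <<'E'
from rig import ctrl
from h import *
import pickle
from scipy.optimize import least_squares
d=pickle.load(open("d0.pkl","rb"));d["wrist"]=ctrl.capture("wrist")
for n,c in d.items():
    q=cloud(c).reshape(-1,3)
    print(n,"cam",c["world_from_camera"][:3,3].round(3))
    dc=np.hypot(q[:,0]-.548,q[:,1]-.149)
    m=(q[:,2]>.1155)&(q[:,2]<.127)&(dc>.045)&(dc<.085)
    r=q[m]
    f=lambda p:np.maximum(abs(np.hypot(r[:,0]-p[0],r[:,1]-p[1])-.065)-.004,0)
    s=least_squares(f,[.548,.149],loss="soft_l1",f_scale=.003)
    st=q[(dc<.012)&(q[:,2]>.128)&(q[:,2]<.142)]
    h=q[(q[:,2]>.135)&(q[:,2]<.181)&(np.hypot(q[:,0]-.609,q[:,1]-.134)<.022)]
    g=lambda p:np.hypot(h[:,0]-p[0],h[:,1]-p[1])-.0085
    # disc fit: points lie on or inside the disc
    gg=lambda p:np.r_[np.maximum(g(p),0)*3, np.minimum(g(p),0)*(h[:,2]<.170)]
    t=least_squares(gg,[.609,.134],loss="soft_l1",f_scale=.002)
    print(" rim",m.sum(),s.x.round(4),"stem",len(st),st.mean(0).round(4) if len(st) else 0," handle",len(h),t.x.round(4))
    v=t.x-s.x;print(" r",np.hypot(*v),"ang",np.degrees(np.arctan2(v[1],v[0])))
E
```

```text
scene cam [-0.403  0.799  0.654]
 rim 556 [0.5445 0.1502] stem 22 [0.5452 0.1501 0.1327]  handle 108 [0.6091 0.1339]
 r 0.06664058144674356 ang -14.130103032245437
top cam [ 0.406 -0.033  1.041]
 rim 1267 [0.5464 0.1481] stem 36 [0.5461 0.148  0.1337]  handle 93 [0.6096 0.1329]
 r 0.06497534206478564 ang -13.553681616952336
wrist cam [0.671 0.1   0.373]
 rim 5681 [0.5499 0.1493] stem 225 [0.5497 0.1502 0.1336]  handle 794 [0.6118 0.1352]
 r 0.06349502890007826 ang -12.852554450624421
```

```bash
python3 - <<'E'
import numpy as np
c=np.array([.547,.149]);p=np.array([.5858,.098])
P=lambda a:c+.065*np.array([np.cos(np.radians(a)),np.sin(np.radians(a))])
def call(a0,step,n=20):
    global p
    base=p.copy();o=[]
    for i in range(1,n+1):
        d=np.round(P(a0+step*i)-base,3);o.append([0,0,0,float(d[0]),float(-d[1]) or 0.0,0,255])
    p=base+d;print(a0+step*n,p.round(4),o)
call(-52,3,14)
a=-10
for k in range(4):
    call(a,4);a+=80
E
```

```text
-10 [0.6108 0.138 ] [[0, 0, 0, 0.004, -0.002, 0, 255], [0, 0, 0, 0.006, -0.004, 0, 255], [0, 0, 0, 0.009, -0.007, 0, 255], [0, 0, 0, 0.011, -0.009, 0, 255], [0, 0, 0, 0.013, -0.012, 0, 255], [0, 0, 0, 0.015, -0.015, 0, 255], [0, 0, 0, 0.017, -0.018, 0, 255], [0, 0, 0, 0.019, -0.02, 0, 255], [0, 0, 0, 0.02, -0.024, 0, 255], [0, 0, 0, 0.021, -0.027, 0, 255], [0, 0, 0, 0.023, -0.03, 0, 255], [0, 0, 0, 0.024, -0.033, 0, 255], [0, 0, 0, 0.025, -0.036, 0, 255], [0, 0, 0, 0.025, -0.04, 0, 255]]
70 [0.5688 0.21  ] [[0, 0, 0, 0.001, -0.004, 0, 255], [0, 0, 0, 0.001, -0.009, 0, 255], [0, 0, 0, 0.001, -0.013, 0, 255], [0, 0, 0, 0.001, -0.018, 0, 255], [0, 0, 0, 0.0, -0.022, 0, 255], [0, 0, 0, -0.001, -0.027, 0, 255], [0, 0, 0, -0.002, -0.031, 0, 255], [0, 0, 0, -0.004, -0.035, 0, 255], [0, 0, 0, -0.005, -0.039, 0, 255], [0, 0, 0, -0.008, -0.043, 0, 255], [0, 0, 0, -0.01, -0.047, 0, 255], [0, 0, 0, -0.013, -0.051, 0, 255], [0, 0, 0, -0.015, -0.054, 0, 255], [0, 0, 0, -0.019, -0.058, 0, 255], [0, 0, 0, -0.022, -0.061, 0, 255], [0, 0, 0, -0.026, -0.064, 0, 255], [0, 0, 0, -0.029, -0.066, 0, 255], 
[... 1476 characters left out ...]
, 0.014, 0.082, 0, 255]]
310 [0.5888 0.099 ] [[0, 0, 0, 0.004, 0.003, 0, 255], [0, 0, 0, 0.008, 0.005, 0, 255], [0, 0, 0, 0.012, 0.007, 0, 255], [0, 0, 0, 0.016, 0.009, 0, 255], [0, 0, 0, 0.02, 0.011, 0, 255], [0, 0, 0, 0.024, 0.012, 0, 255], [0, 0, 0, 0.029, 0.014, 0, 255], [0, 0, 0, 0.033, 0.014, 0, 255], [0, 0, 0, 0.038, 0.015, 0, 255], [0, 0, 0, 0.042, 0.015, 0, 255], [0, 0, 0, 0.047, 0.015, 0, 255], [0, 0, 0, 0.051, 0.014, 0, 255], [0, 0, 0, 0.056, 0.014, 0, 255], [0, 0, 0, 0.06, 0.012, 0, 255], [0, 0, 0, 0.064, 0.011, 0, 255], [0, 0, 0, 0.069, 0.009, 0, 255], [0, 0, 0, 0.073, 0.007, 0, 255], [0, 0, 0, 0.077, 0.005, 0, 255], [0, 0, 0, 0.08, 0.003, 0, 255], [0, 0, 0, 0.084, 0.0, 0, 255]]
```

send_rows([
  [[0, 0, 0, 0, 0, 0.015, 255], [0, 0, 0, 0, 0, 0.035, 255], [0, 0, 0, 0, 0, 0.055, 255], [0, 0, 0, 0, 0, 0.075, 255], [0, 0, 0, 0, 0, 0.085, 255], [0, 0, 0, 0, 0, 0.09, 255], [0, 0, 0, 0, 0, 0.09, 255]],
])

```text
clock: 3.58
eef_pos: [0.586, 0.0982, 0.1663]
ee_rot: [1.0, 0.0, 0.0, 0.0]
ft_force: [-0.4, -0.2, -0.8]
opening: -0.0001
gripper_force: 0.0
```

send_rows([
  [[0, 0, 0, 0.004, -0.002, 0, 255], [0, 0, 0, 0.006, -0.004, 0, 255], [0, 0, 0, 0.009, -0.007, 0, 255], [0, 0, 0, 0.011, -0.009, 0, 255], [0, 0, 0, 0.013, -0.012, 0, 255], [0, 0, 0, 0.015, -0.015, 0, 255], [0, 0, 0, 0.017, -0.018, 0, 255], [0, 0, 0, 0.019, -0.02, 0, 255], [0, 0, 0, 0.02, -0.024, 0, 255], [0, 0, 0, 0.021, -0.027, 0, 255], [0, 0, 0, 0.023, -0.03, 0, 255], [0, 0, 0, 0.024, -0.033, 0, 255], [0, 0, 0, 0.025, -0.036, 0, 255], [0, 0, 0, 0.025, -0.04, 0, 255]],
])

```text
clock: 5.32
eef_pos: [0.6108, 0.1383, 0.1662]
ee_rot: [1.0, 0.0, -0.0, 0.0]
ft_force: [-0.7, -4.5, 0.2]
opening: -0.0
gripper_force: 1.9
```

```bash
cat >> h.py <<'E'
C=np.array([.547,.149])
def handle(ctrl):
    for n in("top","wrist","scene"):
        q=cloud(ctrl.capture(n)).reshape(-1,3)
        e=ctrl.sense()["eef_pos"];dc=np.hypot(*(q[:,:2]-C).T)
        h=q[(q[:,2]>.166)&(q[:,2]<.181)&(dc>.05)&(dc<.08)&(np.hypot(*(q[:,:2]-e[:2]).T)>.018)]
        m=np.median(h,0) if len(h)>4 else np.full(3,np.nan)
        print(n,len(h),m.round(4),np.degrees(np.arctan2(m[1]-C[1],m[0]-C[0])).round(1))
E
python3 - <<'E'
from rig import ctrl
from h import *
handle(ctrl)
E
```

```text
top 0 [nan nan nan] nan
wrist 786 [0.6184 0.1627 0.1732] 10.8
scene 32 [0.6053 0.1644 0.1717] 14.8
```

The handle is moving: it stands at about +12° and takes about 4.5 N. I'll continue round.

send_rows([
  [[0, 0, 0, 0.001, -0.004, 0, 255], [0, 0, 0, 0.001, -0.009, 0, 255], [0, 0, 0, 0.001, -0.013, 0, 255], [0, 0, 0, 0.001, -0.018, 0, 255], [0, 0, 0, 0.0, -0.022, 0, 255], [0, 0, 0, -0.001, -0.027, 0, 255], [0, 0, 0, -0.002, -0.031, 0, 255], [0, 0, 0, -0.004, -0.035, 0, 255], [0, 0, 0, -0.005, -0.039, 0, 255], [0, 0, 0, -0.008, -0.043, 0, 255], [0, 0, 0, -0.01, -0.047, 0, 255], [0, 0, 0, -0.013, -0.051, 0, 255], [0, 0, 0, -0.015, -0.054, 0, 255], [0, 0, 0, -0.019, -0.058, 0, 255], [0, 0, 0, -0.022, -0.061, 0, 255], [0, 0, 0, -0.026, -0.064, 0, 255], [0, 0, 0, -0.029, -0.066, 0, 255], [0, 0, 0, -0.033, -0.068, 0, 255], [0, 0, 0, -0.037, -0.07, 0, 255], [0, 0, 0, -0.042, -0.072, 0, 255]],
])

```text
clock: 7.98
eef_pos: [0.5687, 0.2104, 0.1665]
ee_rot: [1.0, 0.0, 0.0, -0.0]
ft_force: [4.0, 0.6, 0.7]
opening: 0.0003
gripper_force: 1.9
```

```bash
python3 - <<'E'
from rig import ctrl
from h import *
handle(ctrl)
E
```

```text
top 24 [0.5456 0.2094 0.1732] 91.3
wrist 95 [0.5472 0.2132 0.1756] 89.8
scene 32 [0.5442 0.2157 0.1719] 92.4
```

The handle is at about 91°, as expected.

send_rows([
  [[0, 0, 0, -0.004, -0.001, 0, 255], [0, 0, 0, -0.008, -0.003, 0, 255], [0, 0, 0, -0.013, -0.003, 0, 255], [0, 0, 0, -0.017, -0.004, 0, 255], [0, 0, 0, -0.022, -0.004, 0, 255], [0, 0, 0, -0.026, -0.004, 0, 255], [0, 0, 0, -0.031, -0.003, 0, 255], [0, 0, 0, -0.035, -0.003, 0, 255], [0, 0, 0, -0.04, -0.001, 0, 255], [0, 0, 0, -0.044, 0.0, 0, 255], [0, 0, 0, -0.048, 0.002, 0, 255], [0, 0, 0, -0.052, 0.004, 0, 255], [0, 0, 0, -0.056, 0.006, 0, 255], [0, 0, 0, -0.06, 0.008, 0, 255], [0, 0, 0, -0.064, 0.011, 0, 255], [0, 0, 0, -0.067, 0.014, 0, 255], [0, 0, 0, -0.07, 0.018, 0, 255], [0, 0, 0, -0.073, 0.021, 0, 255], [0, 0, 0, -0.076, 0.025, 0, 255], [0, 0, 0, -0.078, 0.029, 0, 255]],
])

```text
clock: 10.62
eef_pos: [0.4899, 0.1811, 0.1661]
ee_rot: [1.0, 0.0, -0.001, -0.0]
ft_force: [1.0, 3.5, 1.1]
opening: -0.0003
gripper_force: 1.8
```

```bash
python3 - <<'E'
from rig import ctrl
from h import *
handle(ctrl)
E
```

```text
top 13 [0.4762 0.1575 0.1746] 173.2
wrist 204 [0.4921 0.1601 0.1703] 168.5
scene 34 [0.4779 0.1599 0.1723] 171.0
```

send_rows([
  [[0, 0, 0, -0.002, 0.004, 0, 255], [0, 0, 0, -0.004, 0.008, 0, 255], [0, 0, 0, -0.006, 0.012, 0, 255], [0, 0, 0, -0.007, 0.016, 0, 255], [0, 0, 0, -0.008, 0.021, 0, 255], [0, 0, 0, -0.008, 0.025, 0, 255], [0, 0, 0, -0.009, 0.03, 0, 255], [0, 0, 0, -0.009, 0.034, 0, 255], [0, 0, 0, -0.008, 0.039, 0, 255], [0, 0, 0, -0.008, 0.043, 0, 255], [0, 0, 0, -0.007, 0.048, 0, 255], [0, 0, 0, -0.006, 0.052, 0, 255], [0, 0, 0, -0.004, 0.056, 0, 255], [0, 0, 0, -0.002, 0.06, 0, 255], [0, 0, 0, 0, 0.065, 0, 255], [0, 0, 0, 0.002, 0.068, 0, 255], [0, 0, 0, 0.005, 0.072, 0, 255], [0, 0, 0, 0.008, 0.075, 0, 255], [0, 0, 0, 0.011, 0.079, 0, 255], [0, 0, 0, 0.014, 0.082, 0, 255]],
])

```text
clock: 13.28
eef_pos: [0.505, 0.0992, 0.1662]
ee_rot: [1.0, 0.0, 0.0, -0.0]
ft_force: [-2.8, 2.5, -0.5]
opening: -0.0
gripper_force: 2.0
```

```bash
python3 - <<'E'
from rig import ctrl
from h import *
handle(ctrl)
E
```

```text
top 0 [nan nan nan] nan
wrist 1341 [0.5284 0.09   0.1746] -107.5
scene 0 [nan nan nan] nan
```

send_rows([
  [[0, 0, 0, 0.004, 0.003, 0, 255], [0, 0, 0, 0.008, 0.005, 0, 255], [0, 0, 0, 0.012, 0.007, 0, 255], [0, 0, 0, 0.016, 0.009, 0, 255], [0, 0, 0, 0.02, 0.011, 0, 255], [0, 0, 0, 0.024, 0.012, 0, 255], [0, 0, 0, 0.029, 0.014, 0, 255], [0, 0, 0, 0.033, 0.014, 0, 255], [0, 0, 0, 0.038, 0.015, 0, 255], [0, 0, 0, 0.042, 0.015, 0, 255], [0, 0, 0, 0.047, 0.015, 0, 255], [0, 0, 0, 0.051, 0.014, 0, 255], [0, 0, 0, 0.056, 0.014, 0, 255], [0, 0, 0, 0.06, 0.012, 0, 255], [0, 0, 0, 0.064, 0.011, 0, 255], [0, 0, 0, 0.069, 0.009, 0, 255], [0, 0, 0, 0.073, 0.007, 0, 255], [0, 0, 0, 0.077, 0.005, 0, 255], [0, 0, 0, 0.08, 0.003, 0, 255], [0, 0, 0, 0.084, 0, 0, 255]],
])

```text
clock: 15.92
eef_pos: [0.588, 0.0999, 0.1664]
ee_rot: [1.0, 0.0, -0.001, -0.001]
ft_force: [-6.3, -0.1, -0.1]
opening: 0.0001
gripper_force: 3.4
```

```bash
python3 - <<'E'
from rig import ctrl
from h import *
handle(ctrl)
E
```

```text
top 0 [nan nan nan] nan
wrist 1477 [0.6083 0.1178 0.1748] -27.0
scene 25 [0.6004 0.1202 0.1719] -28.3
```

The handle needs about 14° more.

send_rows([
  [[0, 0, 0, 0.003, -0.002, 0, 255], [0, 0, 0, 0.005, -0.004, 0, 255], [0, 0, 0, 0.007, -0.007, 0, 255], [0, 0, 0, 0.009, -0.009, 0, 255], [0, 0, 0, 0.01, -0.011, 0, 255], [0, 0, 0, 0.01, -0.011, 0, 255]],
])

```text
clock: 16.82
eef_pos: [0.5995, 0.1104, 0.1665]
ee_rot: [1.0, 0.0, 0.001, -0.0]
ft_force: [0.2, -1.5, -1.9]
opening: 0.0
gripper_force: 1.2
```

```bash
python3 - <<'E'
from rig import ctrl
from h import *
handle(ctrl)
E
```

```text
top 0 [nan nan nan] nan
wrist 1463 [0.6146 0.1332 0.1747] -13.2
scene 32 [0.6058 0.1351 0.1732] -13.3
```

Back at the start angle. I'll back off along the path and then rise straight up.

send_rows([
  [[0, 0, 0, -0.003, 0.003, 0, 255], [0, 0, 0, -0.008, 0.008, 0, 255], [0, 0, 0, -0.014, 0.014, 0, 255], [0, 0, 0, -0.014, 0.014, -0.01, 255], [0, 0, 0, -0.014, 0.014, -0.03, 255], [0, 0, 0, -0.014, 0.014, -0.055, 255], [0, 0, 0, -0.014, 0.014, -0.08, 255], [0, 0, 0, -0.014, 0.02, -0.09, 255], [0, 0, 0, -0.014, 0.04, -0.09, 255], [0, 0, 0, -0.014, 0.07, -0.09, 255], [0, 0, 0, -0.014, 0.11, -0.09, 255], [0, 0, 0, -0.014, 0.15, -0.09, 255], [0, 0, 0, -0.014, 0.18, -0.09, 255], [0, 0, 0, -0.014, 0.19, -0.09, 255], [0, 0, 0, -0.014, 0.19, -0.09, 255]],
])

```text
clock: 18.85
eef_pos: [0.5844, -0.0804, 0.2554]
ee_rot: [1.0, -0.0, -0.001, -0.0]
ft_force: [-0.7, -0.3, -0.1]
opening: 0.0001
gripper_force: 0.0
```

```bash
python3 - <<'E'
from rig import ctrl
from h import *
import pickle
handle(ctrl)
d=pickle.load(open("d0.pkl","rb"))
for n in("scene","top"):
    q=cloud(d[n]).reshape(-1,3);dc=np.hypot(*(q[:,:2]-C).T)
    h=q[(q[:,2]>.166)&(q[:,2]<.181)&(dc>.05)&(dc<.08)];print("initial",n,np.median(h,0))
cv2.imwrite("pics/sc2.png",ctrl.capture("scene")["color"])
E
```

```text
top 54 [0.6084 0.1316 0.1742] -15.8
wrist 310 [0.6116 0.1272 0.1706] -18.6
scene 34 [0.6058 0.1342 0.1723] -14.1
initial scene [0.60558288 0.13401759 0.17255133]
initial top [0.60855806 0.1325158  0.17459731]
```

View pics/sc2.png

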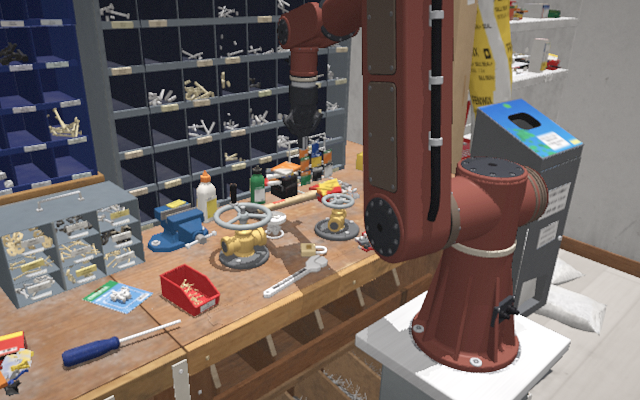

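The handle (near (233,190) in the scene view) is within about 1 mm of its start, everything else looks unmoved, and the arm is clear.

```bash
python3 -c "
from rig import ctrl
print(ctrl.hand_in())"
```

```text
the job is handed in; nothing more can be done
None
```

I pushed the larger valve's wheel one full anticlockwise turn; its handle is back within about 1 mm of its start by the cameras, the arm is clear, nothing else appears to have moved, and the job is handed in (no verdict was returned).

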